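# Crack open the stuck desiccator lid and hold it ajar

## Robot

A 6-joint arm with a two-finger parallel gripper is mounted at the origin on the work surface. World frame = base frame: x ahead of the robot, y to its left, z up, the work surface at z = 0. Lengths are in mm, angles in degrees, forces in N, time in s.
With the tool pointing down it reaches from about 300 to 850 mm from the base axis. Payload 4.2 kg.
Tool frame: the origin (TCP) lies between the finger pads; the fingertips stand 19 mm ahead of it and the grasp point (between the pads) is the TCP; z points along the fingers, x is the direction in which the jaws open and shut, and the axes are right-handed (so a half turn about z gives the same grasp; the last joint's range is limited). The gripper opens to 91 mm and grips with 3 to 60 N. Pads are 32 mm wide; open, the fingers measure 118 mm over their backs; the gripper's body (76 mm by 178 mm) begins 60 mm behind the grasp point.
Start: joints at [-67.666, 18.312, 89.639, -0, 72.044, -1.146], TCP at [229.099, -527.404, 232.976] pointing down, gripper open.
Joint ranges: [-177.97, 177.97], [-48.28, 115.42], [12.27, 149.76], [-77.06, 257.06], [2.81, 150.46], [-146.56, 146.56]. Speed limits (degrees/s): [147.25, 147.25, 180, 180, 180, 180].

## Interface

Orientations are given as [roll, pitch, yaw] about the fixed x, y, z axes, in that order (R = Rz(yaw) Ry(pitch) Rx(roll)).
In Python, from workcell import sensors, grab_frame, env gives the robot as it stands.
- The arm moves only by the tool servo_tool, never from a script. Its argument "motion" is one flat list of numbers, 7 for each row, row after row: the shift along the world's x, y, z in mm, then the turn, a rotation vector about the world's x, y, z in rad, then the opening in per cent of the stroke, from 0 (shut) to 100 (fully open). In form: [x, y, z, rx, ry, rz, grip, x, y, z, rx, ry, rz, grip, ...]. A call has 1 to 10 rows; each row shifts and turns the commanded pose from where the row before left it; what a row does not reach is not made up. A row lasts 1/12 s, in which the tool goes at most 41.7 mm and 7.16 degrees, less where a joint would pass 70% of its speed; a pose out of reach is approached as far as the arm can. A call with a gripper value outside its range is refused whole. The fingers move at their own pace and stop on an object; "newtons" is the grip in N (left out, the last holds). Time passes only in rows, so rows that do not move let the fingers close. It gives the time, the measured TCP pose, the force and the opening at its end, in the units of the state.
- sensors.state(): the state, without advancing time (a new reading comes with each control period).
- grab_frame(name): name is "scene" or "top"; returns a dict with "image" (384x512x3 uint8, red, green, blue), "depth" (384x512 float32, mm along the optical axis (not along the pixel's ray), 0 where there is no reading), "fx", "fy", "cx", "cy" (pixels), "extrinsics" (4x4, takes a point from camera to world coordinates). Camera axes: x right, y up, looking along -z (the intrinsics and any distortion apply to the point x, -y, -z); pixel columns grow to the right and rows downward; lengths in mm; the calibration is good to about 2 mm. A picture is of the moment at which its call begins.
- env.job_done(): hands the job in, once; it reports no verdict.
The state is a dict: "time_s": time; "qpos": joint angles; "qvel": joint speeds; "effort": joint torques, N m; "ee_pos": TCP position; "ee_rot": TCP orientation; "force": force on the tool from outside, world axes, zero at the start; "torque": the same for the moment, N m; "gripper_width": finger opening in mm.
Only numpy, scipy, OpenCV 4.12 (cv2) and the standard library are available. Lean on these libraries where they do the work, as an engineer would, in place of code of your own. Each camera call takes 0.05 s, during which the arm holds its last target.

## Task

Someone left a sample bottle standing on the lid of the desiccator chest: take it off and set it down gently, upright, on the spill tray beside the chest where the other two bottles stand, and let go of it. Then take the lid by its handle, pull steadily until the stuck gasket gives, and hold the lid just ajar, its front edge about two centimetres up, so that air can bleed in without blowing the filters about; do not let it fly up. Finish still holding the lid steady like that, and leave everything else where it stands.

Things in the scene. Friction and masses are not known exactly. Their poses are not given: they have to be found in the camera images.
- chest: bench desiccator, a clear box 240 deep (x) x 260 wide (y) x 125 mm high on a white base, closed by a white-framed lid with a clear pane; fixed to the bench. Origin: centre of its underside; x points from the front (handle side) to the back (hinge side), y to the left along the front, z up. The top of the closed lid is flat, 147 mm above the origin
- lid: the lid, 246 (x) x 266 (y) x 22 mm thick, about 0.5 kg with its handle, hinged along its back edge. Origin: on the hinge line, middle of the lid's width, level with the lid's underside, at (123, 0, 125) mm in the chest's frame; axes as the chest's when shut
- handle: the bridge handle fixed on the lid, origin in the middle of its bar: a round aluminium bar 14 mm thick along the lid's y, 110 mm between its two posts; bar centre 32 mm above the lid's top, 54 mm above and 205 mm in front of the hinge line. Can be taken from above with one finger in front of it and one behind
- lid_front (a point): middle of the lid's lower front edge, 246 mm in front of the hinge line; 125 mm above the bench when shut
- lid_hinge (a joint): lid angle in rad: 0 shut, growing as the front rises; hinge along the chest's y through the lid's origin. 0.08 lifts the front edge 20 mm, the handle 16 mm. The lid sits on a tacky gasket: pulled up at the handle it first yields elastically, the pull peaking at about 14 to 17 N near 0.014 rad (handle 3 mm up), then falling to 4 to 7 N at 0.08; let go, it drops shut
- bottle: the sample bottle standing on the lid close behind the handle: white plastic, 108 mm high, body 50 mm in diameter up to 68 mm, screw cap 37 mm in diameter from 82 to 108 mm, about 0.18 kg. Origin: centre of its base, z along its axis
- tray: shallow grey spill tray, 240 (x) x 160 (y) mm outside, rim 18 mm high, walls and floor 4 mm, fixed, to the left or to the right of the chest. Origin: centre of its underside. The half towards its -x is free; the two other bottles stand at its +x end
- bottle_b: sample bottle of the same kind on the tray, at its +x end
- bottle_c: sample bottle of the same kind on the tray, at its +x end, beside the other
- hotplate: hotplate stirrer, 240 (x) x 160 (y) x 92 mm high, fixed, on the side of the chest where the tray is not. Origin: centre of its underside
- wash_bottle: white wash bottle with a bent spout, 66 mm in diameter, 180 mm high, on the bench. Origin: centre of its base
- dish_stack: stack of three clear filter dishes, 56 mm in diameter, 48 mm high, on the bench. Origin: centre of its base
- tongs: steel crucible tongs lying flat, 235 mm long (x), 100 mm wide, 10 mm high. Origin: at the pivot, on the bench
- grease_jar: low jar with a black cap, 57 mm in diameter, 34 mm high, on the bench near the robot. Origin: centre of its base
- marker: marker pen lying on the bench near the robot, 110 mm long (x), 14 mm thick. Origin: under its middle
Not all that is in view belongs to the job. What is shaped like the bottle but purple is not meant.

How it is judged (in metres and radians):
On the way, in this order (a step that is already met when the one before it is completed fails the run):
1. the bottle from the lid stands upright on the tray, let go (x of bottle in the frame of tray between -0.1 and 0.1 m and y of bottle in the frame of tray between -0.06 and 0.06 m and z of bottle in the frame of tray below 0.012 m and angle between bottle's own z axis and vertical below 0.1 rad and linear speed of bottle below 0.03 m/s and contact force between each of the arm, the fingers and bottle below 0.1 N), for 0.2 s.
2. the lid is broken free of its gasket and held ajar by its handle, front edge 11 to 31 mm up (value of joint lid_hinge between 0.045 and 0.125 rad and contact force between the fingers and handle above 0.8 N), for 0.5 s.
At the end, for the whole second after the job is handed in: The fingers still bear on the lid's handle (over 0.8 N) and keep it still, open by 0.045 to 0.125 rad (front edge about 11 to 31 mm up), nothing else touching it; the bottle from the lid stands released on the tray within its rim (tilt under 0.1 rad) (all of step 1 and all of step 2 and velocity of joint lid_hinge between -0.05 and 0.05 rad/s and contact force between lid and bottle below 0.1 N and contact force between lid and bottle_b below 0.1 N and contact force between lid and bottle_c below 0.1 N and contact force between lid and wash_bottle below 0.1 N and contact force between lid and dish_stack below 0.1 N and contact force between lid and tongs below 0.1 N and contact force between lid and grease_jar below 0.1 N and contact force between lid and marker below 0.1 N); the arm keeps its last pose, push and grip.
It fails at once if the lid flies up: opened beyond 0.22 rad (front edge over about 54 mm up) (value of joint lid_hinge above 0.22 rad).
It fails at once if the bottle from the lid is knocked over (tilt over 0.6 rad) (angle between bottle's own z axis and vertical above 0.6 rad).
It fails at once if the bottle is dropped or slammed on the tray (still over 0.45 m/s within 15 mm of its floor) (linear speed of bottle above 0.45 m/s and z of bottle in the frame of tray below 0.019 m).
It fails at once if a bystander is moved more than 30 mm or tipped over (distance of any of bottle_b, bottle_c, wash_bottle, dish_stack, tongs, grease_jar, marker from where it was at the start of the episode above 0.03 m or angle between any of bottle_b, bottle_c, wash_bottle, dish_stack, grease_jar's own z axis and vertical above 0.5 rad).
It also fails if it takes over 56 s, if anything falls off the work surface, if the arm or the gripper's body presses on something with over 40 N, if the wrist force passes 120 N, or if a joint passes its speed limit or range.

## Working session

There is one attempt and no reset: what is moved stays moved. The work goes in short steps, Python scripts to look and compute and a tool call to move; the robot and the scene stay as the last step left them, time stands still between calls to the robot, and variables do not carry over. Pictures are saved under pics/ and viewed, and the job is handed in when it is done.

Besides the shell and the picture viewer there is one more tool, called after "Call:" in YAML: its name, and indented under it one key for each argument. servo_tool: Moves the arm, as the interface text tells. Its arguments: {"type":"object","properties":{"motion":{"type":"array"},"newtons":{"type":"number"}},"required":["motion"]}

```bash
mkdir -p pics; ls; python3 - <<'E'
from workcell import sensors, grab_frame, env
import cv2, numpy as np
print(sensors.state())
for n in("scene","top"):
    f=grab_frame(n); np.savez(f"{n}0.npz",**{k:np.array(v) for k,v in f.items()})
    cv2.imwrite(f"pics/{n}0.png",cv2.cvtColor(f["image"],cv2.COLOR_RGB2BGR))
    print(n,f["fx"],f["fy"],f["cx"],f["cy"],np.round(f["extrinsics"],3).tolist(),f.keys())
E
```

```text
pics
{'time_s': 0.0, 'qpos': array([-6.76666159e+01,  1.83502142e+01,  8.97054614e+01, -2.67106527e-03,
        7.20431778e+01, -1.14793691e+00]), 'qvel': array([-0.09047228, -0.04700466, -0.12361324,  0.10242801, -0.13563114,
        0.11643645]), 'effort': array([ 6.57786359e-05, -4.12461805e+01, -2.31969362e+01,  7.23748212e-02,
        4.55452956e-02, -1.66270465e-04]), 'ee_pos': array([ 228.90174001, -526.96855883,  232.14095233]), 'ee_rot': array([ 1.79999441e+02,  9.88844277e-02, -6.65178538e+01]), 'force': array([ 1.0616456 , -0.30226342, -0.54780989]), 'torque': array([ 0.0387016 , -0.0415552 ,  0.04674651]), 'gripper_width': 91.36425133788418}
scene 433.5178121017206 433.5178121017206 255.01737280038574 190.37304923732964 [[0.123, -0.731, 0.671, 1442.541], [0.992, 0.086, -0.088, -122.035], [0.007, 0.677, 0.736, 1094.124], [0.0, 0.0, 0.0, 1.0]] dict_keys(['image', 'depth', 'fx', 'fy', 'cx', 'cy', 'extrinsics'])
top 364.3697025754489 364.3697025754489 256.01387739908097 188.68756425858746 [[-0.139, 0.962, -0.237, 343.362], [-0.99, -0.135, 0.034, 3.806], [0.0, 0.239, 0.971, 1159.292], [0.0, 0.0, 0.0, 1.0]] dict_keys(['image', 'depth', 'fx', 'fy', 'cx', 'cy', 'extrinsics'])
```

View pics/scene0.png

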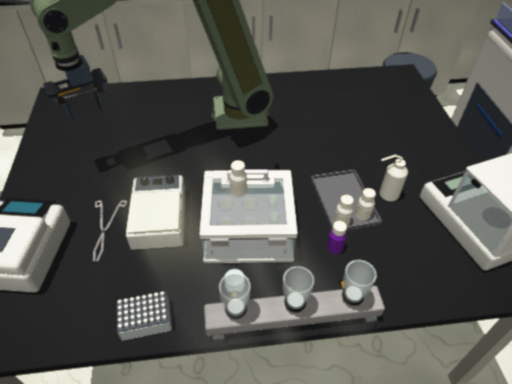

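View pics/top0.png

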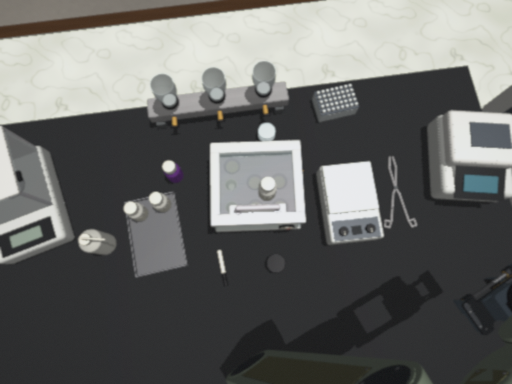

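The bottle is on the lid at scene (238,178) and top (268,187). It could be confused with the tray bottles at top (134,209) and (157,200), the purple bottle at (172,170), the wash bottle at (98,242) and the dishes at (267,131). I'll take the white one standing on the lid behind the handle, and check it in a close crop.

```bash
cat > h.py <<'E'
import numpy as np, cv2
def load(n): 
    d=np.load(n+".npz"); return {k:d[k] for k in d}
def ray(f,u,v):
    E=f["extrinsics"]; d=np.array([(u-f["cx"])/f["fx"],-(v-f["cy"])/f["fy"],-1.])
    return E[:3,3],E[:3,:3]@d
def onplane(f,u,v,z):
    o,d=ray(f,u,v); return o+d*(z-o[2])/d[2]
def proj(f,p):
    E=f["extrinsics"]; c=E[:3,:3].T@(np.asarray(p,float)-E[:3,3])
    return f["cx"]-f["fx"]*c[0]/c[2], f["cy"]+f["fy"]*c[1]/c[2]
def pt(f,u,v):
    o,d=ray(f,u,v); return o+d*f["depth"][int(round(v)),int(round(u))]
def crop(f,x0,y0,w,h,s,name):
    im=cv2.cvtColor(f["image"],cv2.COLOR_RGB2BGR)[y0:y0+h,x0:x0+w]
    im=cv2.resize(im,None,fx=s,fy=s,interpolation=cv2.INTER_CUBIC)
    for x in range((x0//20+1)*20,x0+w,20): cv2.putText(im,str(x),((x-x0)*s,10),0,.35,(0,0,255)); cv2.line(im,((x-x0)*s,12),((x-x0)*s,18),(0,0,255))
    for y in range((y0//20+1)*20,y0+h,20): cv2.putText(im,str(y),(0,(y-y0)*s),0,.35,(0,0,255))
    cv2.imwrite(name,im)
E
python3 - <<'E'
from h import *
t=load("top0");s=load("scene0")
crop(t,200,125,120,120,5,"pics/c1.png"); crop(s,190,150,120,120,5,"pics/c2.png"); crop(t,80,150,120,140,4,"pics/c3.png")
for u,v in [(268,182),(268,187),(268,190),(257,209),(133,207),(158,198)]: print(u,v,pt(t,u,v).round(1))
E
```

```text
268 182 [576.5 -60.2 256.4]
268 187 [563.5 -58.3 256.3]
268 190 [556.1 -57.3 254.6]
257 209 [524.9 -24.7 180.4]
133 207 [594.4 331.9 110.6]
158 198 [609.9 256.3 115.3]
```

View pics/c1.png

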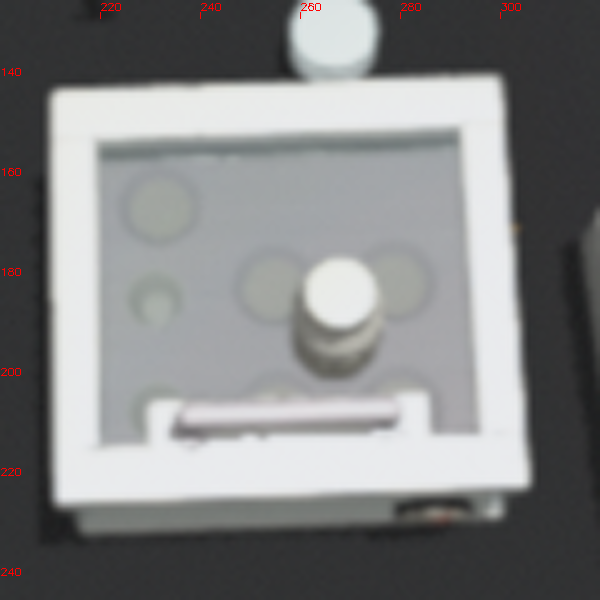

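View pics/c2.png

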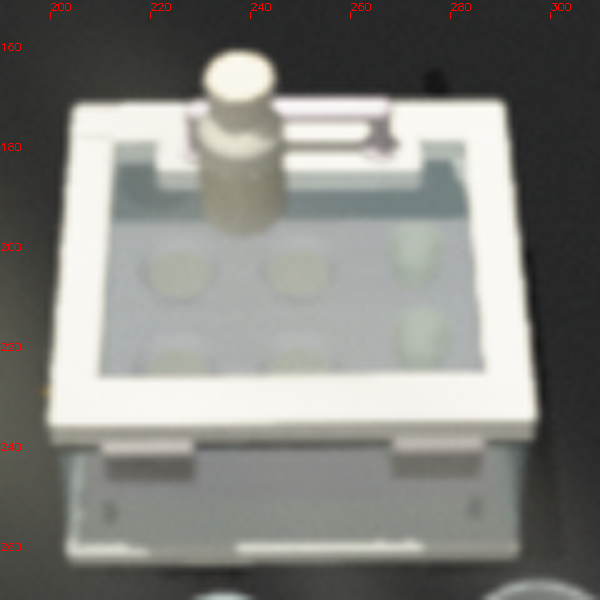

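View pics/c3.png

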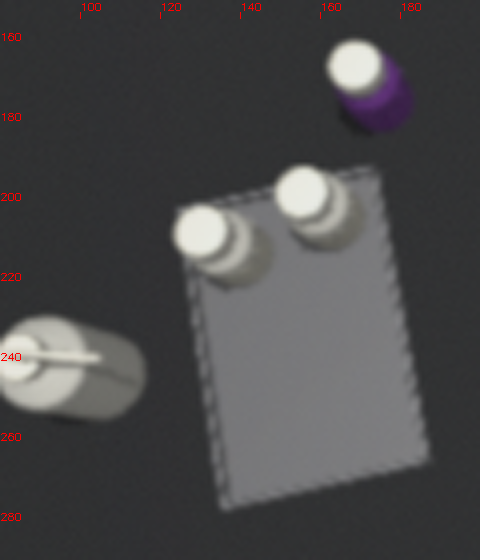

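The crops confirm it: a white bottle close behind the right part of the handle, with its cap centre at top (268,183.4) and scene (238,165.4). Next I'll work out positions.

```bash
python3 - <<'E'
from h import *
t=load("top0");s=load("scene0")
print("cap",onplane(t,268,183.4,255).round(1),onplane(s,238,165.4,255).round(1))
print("base scene",onplane(s,237.5,193,147).round(1))
c=lambda x,y:(200+x/5,125+y/5)
d=lambda x,y:(190+x/5,150+y/5)
for n,p in dict(BL=(50,90),BR=(502,75),FR=(530,488),FL=(55,505)).items(): print("lid",n,onplane(t,*c(*p),147).round(1))
for n,p in dict(FR=(70,102),FL=(505,100),BL=(537,428),BR=(48,425)).items(): print("lid s",n,onplane(s,*d(*p),147).round(1))
for p in [(178,418),(400,410)]: print("bar",onplane(t,*c(*p),179).round(1))
print("bar s",onplane(s,*d(390,108),179).round(1), onplane(s,*d(275,107),179).round(1))
e=lambda x,y:(80+x/4,150+y/4)
for p in [(178,208),(375,167),(430,462),(225,510)]: print("tray",onplane(t,*e(*p),18).round(1))
for p in [(200,231),(302,191)]: print("b,c cap",onplane(t,*e(*p),112).round(1))
# bar from depth
D=t["depth"]
E=t["extrinsics"]
v,u=np.mgrid[190:225,225:290]
P=np.array([pt(t,a,b) for a,b in zip(u.ravel(),v.ravel())])
m=(P[:,2]>172)&(P[:,2]<195)&(P[:,0]<545); print(m.sum(),P[m].mean(0)); 
vx,vy,x0,y0=cv2.fitLine(P[m][:,:2].astype(np.float32),cv2.DIST_HUBER,0,.01,.01).ravel(); print(vx,vy,np.degrees(np.arctan2(vy,vx)),x0,y0,P[m].min(0),P[m].max(0))
E
```

```text
cap [573.2 -59.8 255. ] [578.4 -57.2 255. ]
base scene [583.3 -61.6 147. ]
lid BL [746.5  84.  147. ]
lid BR [ 718.6 -181.8  147. ]
lid FR [ 473.8 -156.   147. ]
lid FL [501.3 108.2 147. ]
lid s FR [ 477.1 -155.6  147. ]
lid s FL [506.7 112.5 147. ]
lid s BL [757.6  84.6 147. ]
lid s BR [ 724.3 -178.2  147. ]
bar [534.5  33.  179. ]
bar [521.9 -87.8 179. ]
bar s [537.   35.1 179. ] [528.2 -33.1 179. ]
tray [636.6 386.8  18. ]
tray [648.3 228.   18. ]
tray [410.5 206.3  18. ]
tray [396.6 364.1  18. ]
b,c cap [593.  340.3 112. ]
b,c cap [612.5 264.3 112. ]
229 [529.94583662 -27.67031555 184.149036  ]
0.10121586 0.99486446 84.1908 529.7452 -27.418673 [517.80920859 -88.43788602 175.56250394] [543.23427836  31.98095686 189.96245248]
```

Call:
servo_tool:
  motion: [17,23,7,0,0,0.053,100,17,23,7,0,0,0.053,100,17,23,7,0,0,0.053,100,17,23,7,0,0,0.053,100,17,23,7,0,0,0.053,100,17,23,7,0,0,0.053,100,17,23,7,0,0,0.053,100,17,23,7,0,0,0.053,100,17,23,7,0,0,0.053,100,17,23,7,0,0,0.053,100]

```text
time_s: 0.93
ee_pos: [399.5, -296.0, 303.0]
ee_rot: [-180.0, 0.0, -36.0]
force: [0.7, 0.6, -0.1]
gripper_width: 90.7
```

Call:
servo_tool:
  motion: [17,23,0,0,0,0.053,100,17,23,0,0,0,0.053,100,17,23,0,0,0,0.053,100,17,23,0,0,0,0.053,100,17,23,0,0,0,0.053,100,17,23,0,0,0,0.053,100,17,23,0,0,0,0.053,100,17,23,0,0,0,0.053,100,17,23,0,0,0,0.053,100,0,0,0,0,0,0.05,100]

```text
time_s: 1.77
ee_pos: [554.4, -86.6, 302.0]
ee_rot: [-179.9, -0.0, -5.6]
force: [0.3, 0.2, 0.4]
gripper_width: 91.2
```

Call:
servo_tool:
  motion: [10,14,0,0,0,0,100,11,14,0,0,0,0,100,0,0,-10,0,0,0,100,0,0,-10,0,0,0,100,0,0,-10,0,0,0,100,0,0,-10,0,0,0,100,0,0,-9,0,0,0,100,0,0,-8,0,0,0,100,0,0,0,0,0,0,100,0,0,0,0,0,0,100]

```text
time_s: 2.6
ee_pos: [572.8, -62.7, 245.5]
ee_rot: [180.0, 0.0, -6.0]
force: [0.3, 0.0, 1.1]
gripper_width: 91.4
```

```bash
python3 - <<'E'
from workcell import sensors, grab_frame, env
from h import *
f=grab_frame("scene"); crop(f,190,110,130,150,4,"pics/g1.png"); print(sensors.state()["ee_pos"])
print(proj(f,[575.5,-58.8,255]))
E
```

```text
[573.20781566 -62.63204466 246.16655283]
(np.float64(237.34400392615834), np.float64(164.7234224897253))
```

View pics/g1.png

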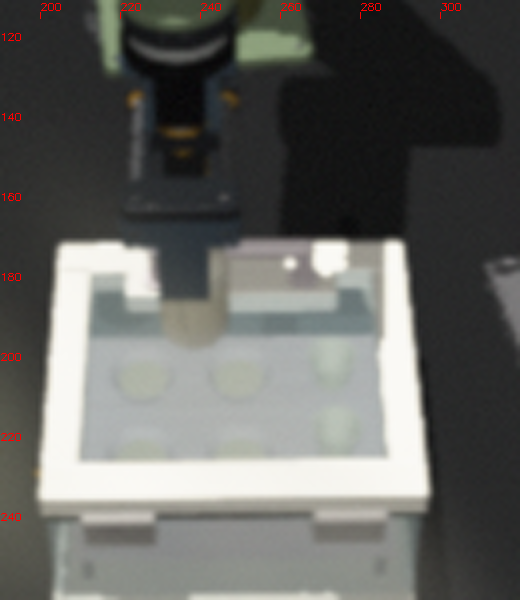

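The bottle (u≈238) shows just right of the finger (u≈236), so I'll shift y by +4 mm and close.

Call:
servo_tool:
  motion: [1,4,-1,0,0,0,100,0,0,0,0,0,0,60,0,0,0,0,0,0,45,0,0,0,0,0,0,40,0,0,0,0,0,0,35,0,0,0,0,0,0,25,0,0,0,0,0,0,20,0,0,0,0,0,0,20,0,0,0,0,0,0,20,0,0,0,0,0,0,20]
  newtons: 18

```text
time_s: 3.48
ee_pos: [574.2, -58.4, 245.0]
ee_rot: [180.0, -0.0, -6.0]
force: [1.3, -0.9, -0.3]
gripper_width: 36.5
```

Call:
servo_tool:
  motion: [0,0,5,0,0,0,20,0,0,8,0,0,0,20,0,0,10,0,0,0,20,0,0,10,0,0,0,20,0,0,10,0,0,0,20,0,0,10,0,0,0,20,0,0,10,0,0,0,20,0,0,10,0,0,0,20,0,0,7,0,0,0,20,0,0,0,0,0,0,20]

```text
time_s: 4.32
ee_pos: [574.8, -58.5, 327.1]
ee_rot: [180.0, -0.2, -6.0]
force: [-0.0, 0.5, -3.0]
gripper_width: 36.4
```

```bash
python3 - <<'E'
from workcell import sensors, grab_frame, env
from h import *
f=grab_frame("scene"); crop(f,190,100,130,150,4,"pics/g2.png"); s=sensors.state();print(s["ee_pos"],s["force"],s["gripper_width"])
E
```

```text
[574.43614029 -58.43513561 325.93483107] [ 0.65669422  0.08600468 -1.9947103 ] 36.61094240545028
```

View pics/g2.png

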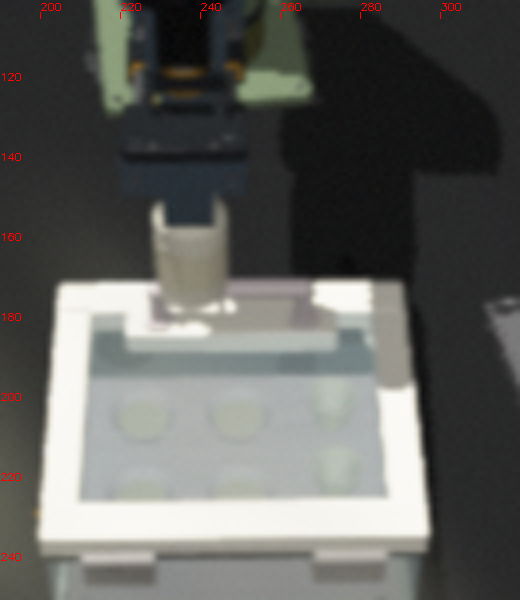

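The bottle is up and hanging upright, weight about 2 N. Now over to the tray.

Call:
servo_tool:
  motion: [-3,10,0,0,0,0,20,-5,18,0,0,0,0,20,-5,20,0,0,0,0,20,-6,20,0,0,0,0,20,-6,20,0,0,0,0,20,-6,20,0,0,0,0,20,-6,20,0,0,0,0,20,-6,20,0,0,0,0,20,-6,20,0,0,0,0,20,-6,20,0,0,0,0,20]

```text
time_s: 5.2
ee_pos: [517.8, 131.1, 324.1]
ee_rot: [180.0, 0.1, -5.9]
force: [0.2, -0.1, -2.7]
gripper_width: 36.6
```

Call:
servo_tool:
  motion: [-6,20,0,0,0,0,20,-6,20,0,0,0,0,20,-6,20,0,0,0,0,20,-6,20,0,0,0,0,20,-6,20,-5,0,0,0,20,-6,20,-10,0,0,0,20,-5,18,-10,0,0,0,20,-4,15,-15,0,0,0,20,-2,9,-20,0,0,0,20,0,0,-20,0,0,0,20]

```text
time_s: 6.03
ee_pos: [470.6, 293.9, 243.7]
ee_rot: [-179.9, 0.1, -5.8]
force: [0.7, -0.6, -1.6]
gripper_width: 36.8
```

```bash
python3 - <<'E'
from workcell import sensors, grab_frame, env
from h import *
s=sensors.state();print(s["ee_pos"],s["force"],s["gripper_width"])
f=grab_frame("top"); crop(f,80,150,160,140,4,"pics/g3.png")
f=grab_frame("scene"); crop(f,290,80,140,150,4,"pics/g4.png"); s=sensors.state();print(s["ee_pos"],s["force"],s["gripper_width"])
E
```

```text
[470.6152864  293.89133885 243.69243481] [ 0.65467343 -0.64939764 -1.55474066] 36.79725358555208
[469.06361937 291.14433926 240.8759982 ] [-0.74530681 -0.58747431 -2.81126331] 36.483442895817625
```

View pics/g4.png

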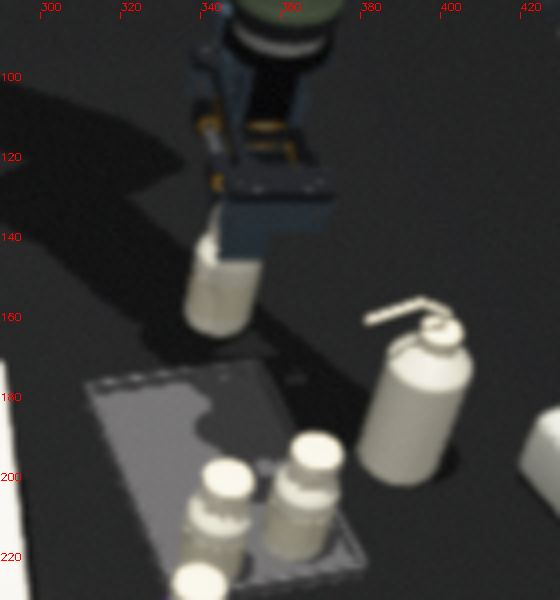

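View pics/g3.png

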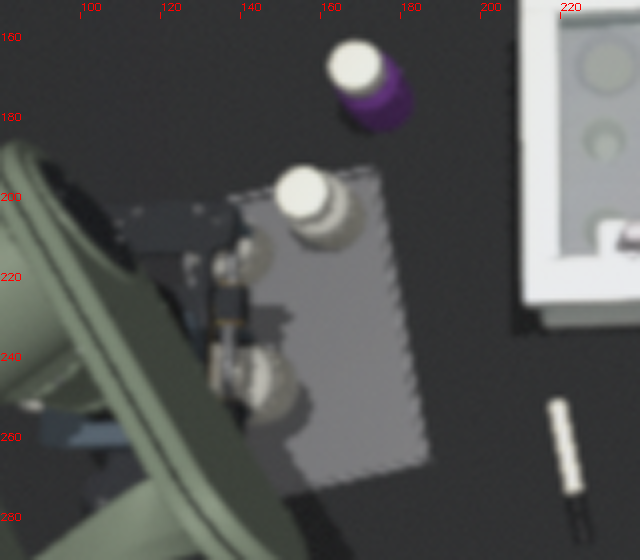

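The bottle hangs above the free half of the tray, upright. I'll check the wash bottle and its spout for clearance before lowering.

```bash
python3 - <<'E'
from h import *
s=load("scene0"); t=load("top0")
print(onplane(s,391,195,0), onplane(s,381,160,175), onplane(t,84.5,239,178),onplane(t,104.5,239.5,175))
E
```

```text
[520.18047452 465.75585644   0.        ] [523.43807485 389.57856333 175.        ] [508.93041191 444.82788958 178.        ] [500.59268247 392.95623209 175.        ]
```

Call:
servo_tool:
  motion: [0,0,-18,0,0,0,20,0,0,-20,0,0,0,20,0,0,-20,0,0,0,20,0,0,-20,0,0,0,20,0,0,-16,0,0,0,20,0,0,-12,0,0,0,20,0,0,-8,0,0,0,20,0,0,-6,0,0,0,20,0,0,-5,0,0,0,20,0,0,0,0,0,0,20]

```text
time_s: 6.97
ee_pos: [472.0, 291.5, 119.7]
ee_rot: [180.0, 0.0, -6.0]
force: [-1.7, -0.2, -2.1]
gripper_width: 36.7
```

Call:
servo_tool:
  motion: [0,0,-3,0,0,0,20,0,0,-3,0,0,0,20,0,0,-2,0,0,0,20,0,0,0,0,0,0,20,0,0,0,0,0,0,20]

```text
time_s: 7.38
ee_pos: [472.1, 291.6, 112.0]
ee_rot: [180.0, -0.0, -6.0]
force: [0.3, 0.6, -2.7]
gripper_width: 36.5
```

Call:
servo_tool:
  motion: [0,0,-2,0,0,0,20,0,0,-2,0,0,0,20,0,0,-1,0,0,0,20,0,0,-1,0,0,0,20,0,0,-1,0,0,0,20,0,0,0,0,0,0,20,0,0,0,0,0,0,20]

```text
time_s: 7.97
ee_pos: [472.1, 291.6, 104.9]
ee_rot: [180.0, 0.0, -6.0]
force: [-0.0, -0.9, -2.7]
gripper_width: 36.6
```

Call:
servo_tool:
  motion: [0,0,-1,0,0,0,20,0,0,-1,0,0,0,20,0,0,0,0,0,0,20]

```text
time_s: 8.22
ee_pos: [472.0, 291.5, 102.8]
ee_rot: [180.0, 0.0, -6.0]
force: [0.1, 0.2, -2.6]
gripper_width: 36.4
```

Call:
servo_tool:
  motion: [0,0,-1,0,0,0,20,0,0,0,0,0,0,20,0,0,0,0,0,0,20]

```text
time_s: 8.47
ee_pos: [472.2, 291.6, 102.0]
ee_rot: [-180.0, -0.0, -6.0]
force: [-0.3, -0.3, -1.7]
gripper_width: 36.2
```

Call:
servo_tool:
  motion: [0,0,-1,0,0,0,20,0,0,0,0,0,0,20,0,0,0,0,0,0,20]

```text
time_s: 8.72
ee_pos: [472.5, 291.8, 101.9]
ee_rot: [-180.0, -0.1, -6.0]
force: [-0.2, -1.4, 5.1]
gripper_width: 36.5
```

The force has swung to +5 N, so the bottle is seated. I'll open slowly and symmetrically, then rise.

Call:
servo_tool:
  motion: [0,0,0,0,0,0,42,0,0,0,0,0,0,46,0,0,0,0,0,0,52,0,0,0,0,0,0,60,0,0,0,0,0,0,70,0,0,0,0,0,0,85,0,0,0,0,0,0,100,0,0,0,0,0,0,100,0,0,0,0,0,0,100,0,0,5,0,0,0,100]

```text
time_s: 9.55
ee_pos: [471.5, 291.2, 105.3]
ee_rot: [179.9, 0.1, -6.0]
force: [0.2, -0.2, 0.3]
gripper_width: 90.1
```

Call:
servo_tool:
  motion: [0,0,10,0,0,0,100,0,0,15,0,0,0,100,0,0,20,0,0,0,100,0,0,20,0,0,0,100,0,0,20,0,0,0,100,0,0,20,0,0,0,100,0,0,20,0,0,0,100,0,0,20,0,0,0,100,0,0,20,0,0,0,100,0,0,10,0,0,0,100]

```text
time_s: 10.38
ee_pos: [472.9, 292.1, 284.8]
ee_rot: [-179.8, -0.3, -6.0]
force: [0.4, 1.4, 0.4]
gripper_width: 91.3
```

Call:
servo_tool:
  motion: [2,-9,0,0,0,0,100,3,-18,0,0,0,0,100,3,-18,0,0,0,0,100,4,-20,0,0,0,0,100,4,-20,0,0,0,0,100,4,-20,0,0,0,0,100,4,-20,0,0,0,0,100,4,-20,0,0,0,0,100,4,-20,0,0,0,0,100,4,-20,0,0,0,0,100]

```text
time_s: 11.22
ee_pos: [507.4, 104.8, 279.8]
ee_rot: [179.9, 0.1, -6.0]
force: [-0.0, -0.4, 0.3]
gripper_width: 91.2
```

Call:
servo_tool:
  motion: [4,-20,0,0,0,0,100,4,-20,0,0,0,0,100,4,-20,0,0,0,0,100,4,-20,0,0,0,0,100,3,-20,0,0,0,0,100,2,-18,0,0,0,0,100,0,-10,0,0,0,0,100,0,-6,0,0,0,0,100,0,0,0,0,0,0,100,0,0,0,0,0,0,100]

```text
time_s: 12.05
ee_pos: [528.8, -27.2, 280.7]
ee_rot: [-180.0, 0.0, -6.0]
force: [0.5, 0.3, 0.2]
gripper_width: 91.3
```

```bash
python3 - <<'E'
from workcell import sensors, grab_frame, env
from h import *
s=sensors.state();print(s["ee_pos"],s["force"],s["gripper_width"])
f=grab_frame("top"); crop(f,80,130,240,140,3,"pics/k3.png")
f=grab_frame("scene"); crop(f,190,80,220,150,3,"pics/k4.png")
E
```

```text
[528.77010575 -27.15911254 280.65981019] [0.50079419 0.30609114 0.16288981] 91.25604546191481
```

View pics/k4.png

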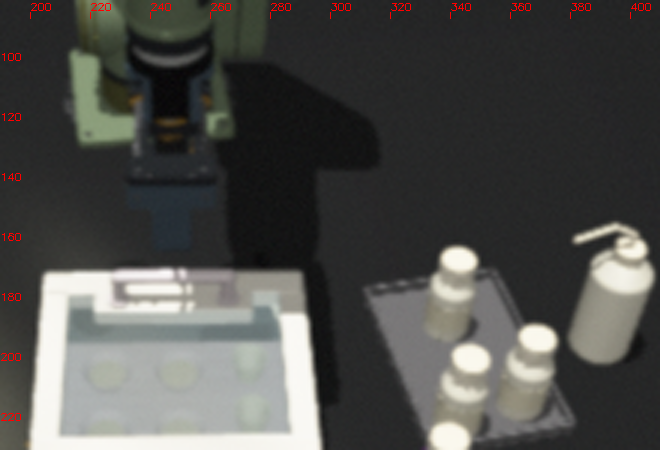

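View pics/k3.png

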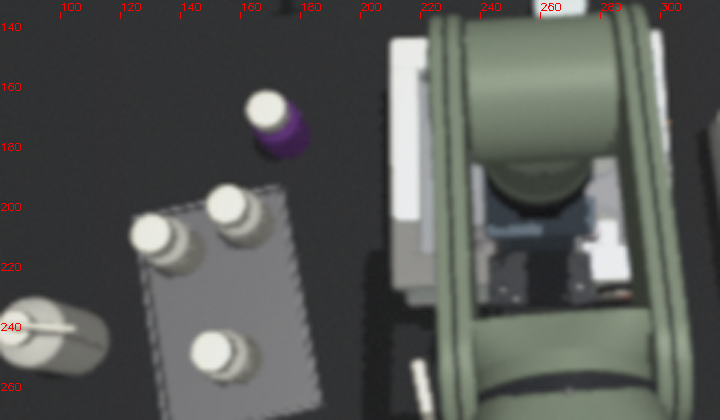

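The bottle stands upright, released, on the tray at top (150,250) and scene (340,178), well within the rim. Now I'll straddle the handle.

Call:
servo_tool:
  motion: [1,0,-10,0,0,0,100,0,0,-15,0,0,0,100,0,0,-15,0,0,0,100,0,0,-15,0,0,0,100,0,0,-15,0,0,0,100,0,0,-10,0,0,0,100,0,0,-10,0,0,0,100,0,0,-7,0,0,0,100,0,0,-4,0,0,0,100,0,0,0,0,0,0,100]

```text
time_s: 12.98
ee_pos: [529.8, -27.3, 179.3]
ee_rot: [-180.0, 0.1, -6.0]
force: [-0.4, 0.7, 0.0]
gripper_width: 91.5
```

Call:
servo_tool:
  motion: [0,0,0,0,0,0,60,0,0,0,0,0,0,40,0,0,0,0,0,0,30,0,0,0,0,0,0,25,0,0,0,0,0,0,20,0,0,0,0,0,0,17,0,0,0,0,0,0,14,0,0,0,0,0,0,10,0,0,0,0,0,0,5,0,0,0,0,0,0,5]
  newtons: 12

```text
time_s: 13.82
ee_pos: [530.1, -27.4, 180.0]
ee_rot: [-180.0, -0.0, -6.0]
force: [0.3, 0.1, 0.1]
gripper_width: 27.4
```

Call:
servo_tool:
  motion: [0,0,0,0,0,0,5,0,0,0,0,0,0,5,0,0,0,0,0,0,5,0,0,0,0,0,0,5,0,0,0,0,0,0,5,0,0,0,0,0,0,5,0,0,0,0,0,0,5]
  newtons: 12

```text
time_s: 14.4
ee_pos: [531.1, -27.5, 180.0]
ee_rot: [-180.0, -0.1, -6.0]
force: [5.0, 0.4, -3.0]
gripper_width: 13.9
```

The bar is gripped at 13.9 mm. A slight x bias (5 N) suggests the bar is about 1 mm ahead of the grip centre, so I'll ease that, then tighten.

Call:
servo_tool:
  motion: [1,0,0,0,0,0,5,0,0,0,0,0,0,5,0,0,0,0,0,0,5]
  newtons: 50

```text
time_s: 14.65
ee_pos: [531.1, -27.5, 180.0]
ee_rot: [180.0, -0.0, -6.0]
force: [3.6, -1.2, -1.4]
gripper_width: 12.8
```

Call:
servo_tool:
  motion: [0,0,0.5,0,0,0,5,0,0,0.5,0,0,0,5,0,0,0.5,0,0,0,5,0.3,0,0.5,0,0,0,5,0,0,0.5,0,0,0,5,0.3,0,0.5,0,0,0,5,0,0,0,0,0,0,5]
  newtons: 50

```text
time_s: 15.23
ee_pos: [531.3, -27.5, 181.0]
ee_rot: [180.0, 0.1, -6.0]
force: [7.0, -1.7, -14.1]
gripper_width: 13.0
```

Call:
servo_tool:
  motion: [0.3,0,0.5,0,0.004,0,5,0,0,0.5,0,0.004,0,5,0.3,0,0.5,0,0.004,0,5,0,0,0.5,0,0,0,5,0,0,0,0,0,0,5,0,0,0,0,0,0,5]

```text
time_s: 15.73
ee_pos: [531.7, -27.5, 182.0]
ee_rot: [179.9, 0.9, -6.0]
force: [6.6, -1.6, -17.1]
gripper_width: 12.6
```

Call:
servo_tool:
  motion: [0.3,0,0.5,0,0.003,0,5,0,0,0.5,0,0.003,0,5,0.3,0,0.5,0,0.003,0,5,0,0,0.5,0,0.003,0,5,0,0,0,0,0,0,5,0,0,0,0,0,0,5]

```text
time_s: 16.23
ee_pos: [532.2, -27.6, 183.8]
ee_rot: [179.8, 1.6, -6.0]
force: [6.3, -2.1, -18.1]
gripper_width: 13.0
```

Call:
servo_tool:
  motion: [0.3,0,0.5,0,0.003,0,5,0,0,0.5,0,0.003,0,5,0.3,0,0.5,0,0.003,0,5,0,0,0.5,0,0.003,0,5,0,0,0,0,0,0,5,0,0,0,0,0,0,5]

```text
time_s: 16.73
ee_pos: [533.0, -27.7, 186.6]
ee_rot: [179.7, 2.2, -6.0]
force: [5.9, -2.2, -14.2]
gripper_width: 13.1
```

Call:
servo_tool:
  motion: [0.3,0,0.5,0,0.003,0,5,0,0,0.5,0,0.003,0,5,0.3,0,0.5,0,0.003,0,5,0,0,0.5,0,0.003,0,5,0.3,0,0.5,0,0.003,0,5,0,0,0.5,0,0.003,0,5,0.3,0,0.5,0,0.003,0,5,0,0,0.5,0,0.003,0,5,0,0,0,0,0,0,5]

```text
time_s: 17.48
ee_pos: [534.5, -27.8, 191.5]
ee_rot: [179.6, 3.5, -6.0]
force: [5.2, -3.0, -9.7]
gripper_width: 12.7
```

Call:
servo_tool:
  motion: [0.3,0,0.5,0,0.003,0,5,0,0,0.5,0,0.003,0,5,0.3,0,0.5,0,0.003,0,5,0,0,0.5,0,0.003,0,5,0,0,0.5,0,0,0,5,0,0,0.5,0,0,0,5,0,0,0,0,0,0,5,0,0,0,0,0,0,5]

```text
time_s: 18.15
ee_pos: [535.6, -28.0, 194.7]
ee_rot: [179.5, 4.1, -6.0]
force: [6.1, -2.6, -10.0]
gripper_width: 13.0
```

```bash
python3 - <<'E'
from workcell import sensors, grab_frame, env
from h import *
s=sensors.state();print(s["ee_pos"],s["force"],s["gripper_width"])
f=grab_frame("top"); np.savez("top1.npz",**{k:np.array(v) for k,v in f.items()})
crop(f,80,130,240,140,3,"pics/m3.png")
f=grab_frame("scene"); np.savez("scene1.npz",**{k:np.array(v) for k,v in f.items()}); crop(f,190,80,220,190,3,"pics/m4.png")
E
```

```text
[535.59470679 -27.9619855  194.73595694] [  6.12548209  -2.60123769 -10.00843437] 12.985504574908182
```

View pics/m4.png

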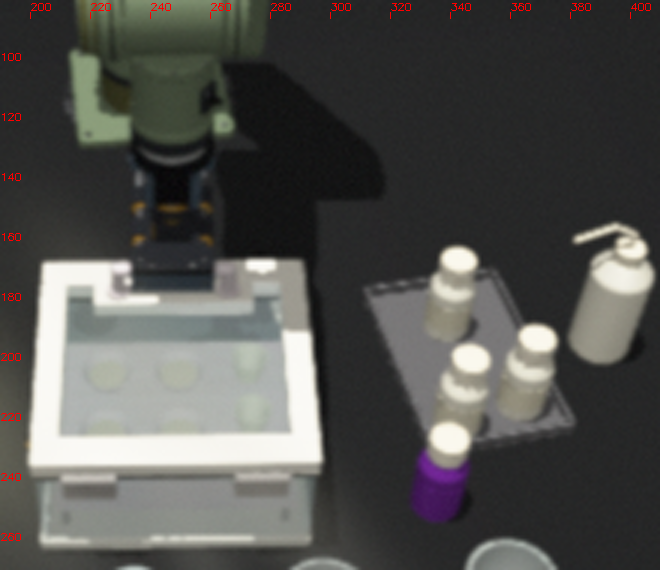

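View pics/m3.png

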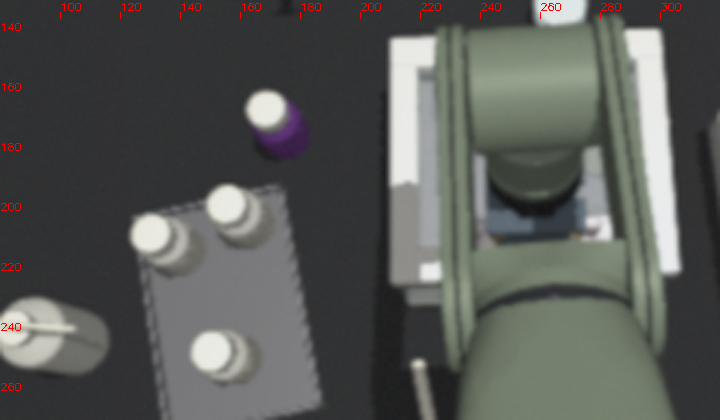

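The lid is ajar. The front edge moved up from scene row 170 to 167.3, the fingers are on the bar, and the bystanders haven't moved. I'll check the lid angle from depth.

```bash
python3 - <<'E'
from h import *
cx=np.array([.9945,-.105]); c0=np.array([612,-36])+123*cx
for n in("top0","top1","scene0","scene1"):
    f=load(n); P=[]
    R=[(210,145,217,220),(280,142,300,215)] if n[0]=="t" else [(204,225,292,232),(204,176,210,225),(284,176,292,230)]
    for x0,y0,x1,y1 in R:
        for v in range(y0,y1):
            for u in range(x0,x1):
                p=pt(f,u,v); g=f["image"][v,u].astype(int)
                if 140<p[2]<180 and g.min()>120 : P.append(p)
    P=np.array(P); x=(P[:,:2]-c0)@cx; m=(x<0)&(x>-250); 
    k=np.polyfit(x[m],P[m,2],1)
    for _ in range(3):
        r=P[:,2]-np.polyval(k,x); mm=m&(abs(r)<5); k=np.polyfit(x[mm],P[mm,2],1)
    print(n,mm.sum(),"slope",k)
s=load("scene1")
from workcell import sensors
st=sensors.state();print(st["ee_pos"],st["force"],st["qvel"].round(2),st["time_s"])
E
```

```text
top0 1871 slope [2.72410471e-03 1.46620863e+02]
top1 885 slope [-7.36299047e-02  1.46893933e+02]
scene0 1315 slope [1.57279080e-03 1.47928317e+02]
scene1 1317 slope [-7.07179818e-02  1.48096229e+02]
[535.61394818 -27.94751803 194.7552239 ] [ 6.59115174 -2.76050413 -8.45240161] [-0.03 -0.06 -0.02 -0.07 -0.03  0.09] 18.25
```

The slopes against shut give about 0.074 rad (front edge about 18 mm up), well inside the band. I'll hold for a second, then recheck.

Call:
servo_tool:
  motion: [0,0,0,0,0,0,5,0,0,0,0,0,0,5,0,0,0,0,0,0,5,0,0,0,0,0,0,5,0,0,0,0,0,0,5,0,0,0,0,0,0,5,0,0,0,0,0,0,5,0,0,0,0,0,0,5,0,0,0,0,0,0,5,0,0,0,0,0,0,5]

```text
time_s: 19.08
ee_pos: [535.6, -28.0, 194.7]
ee_rot: [179.5, 4.1, -6.0]
force: [5.6, -3.4, -9.0]
gripper_width: 12.5
```

```bash
python3 - <<'E'
from h import *
from workcell import sensors, env
a=load("top1")
print("bottle cap",onplane(a,150,247,112))
st=sensors.state();print(st["ee_pos"],st["force"],st["gripper_width"],st["time_s"])
print(env.job_done())
E
```

```text
bottle cap [471.24569524 290.44394524 112.        ]
[535.62034287 -27.97631142 194.74642352] [ 5.62204706 -3.40875344 -8.98927706] 12.508434321214441 19.0833
the job is handed in; nothing more can be done
None
```

The bottle is on the tray and the lid is being held ajar. I handed the job in at 19.1 s; it gives no verdict, so the results below are my own checks.

- **Bottle:** I gripped it by the cap, lifted it off the lid and lowered it onto the free half of the tray until the force showed it was seated. After I let go, both cameras showed it upright inside the rim, with its cap at about (471, 290) mm.
- **Lid:** I pulled up slowly on the handle. The force peaked at about 18 N, slightly above the stated 14 to 17 N, then fell to about 9 N as the gasket gave way.
- **Final hold:** In depth images from both cameras the lid was open about 0.074 rad, front edge about 18 mm up. The arm pose did not change over the last second, with the fingers still gripping the bar at 50 N.
- **Bystanders:** The other two tray bottles and the wash bottle looked unmoved in both views. My last pictures did not show the tongs or the grease jar, and showed the marker and dish stack only in part, so I did not check those; nothing I did came near them.
- **Disagreements:** The scene and top cameras disagreed by about 3 to 11 mm in x, and a small sideways load of about 6 N remained on the handle. Neither affected the result.

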